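Find the full staple tin by its weight

ROBOT

A 7-joint arm with a two-finger parallel gripper is mounted at the origin on the work surface. World frame = base frame: x ahead of the robot, y to its left, z up, the work surface at z = 0. Lengths are in m, angles in rad, forces in N, time in s.
With the tool pointing down it reaches from about 0.425 to 0.925 m from the base axis. Payload 6.8 kg.
Tool frame: the origin (TCP) lies midway between the tips of the shut fingers; the grasp point (between the pads) lies 19 mm behind it; z points along the fingers, y is the line along which they close (so a half turn about z gives the same grasp; the last joint's range is limited). The gripper opens to 85 mm and grips with 20 to 120 N. Pads are 22 mm wide; open, the fingers measure 114 mm over their backs; the gripper's body (76 mm by 85 mm) begins 54 mm behind the grasp point. The pads swing forward as they close: fully open they stand 13 mm farther back than shut.
Start: joints at [-0.108, 0.477, 0.022, 1.555, -0.011, 1.109, -0.083], TCP at [0.675, 0, 0.231] pointing down, gripper open.
Joint ranges: [-2.96, 2.96], [-0.34, 2.1], [-1.41, 1.46], [0.24, 2.44], [-1.37, 4.51], [0.17, 1.92], [-2.96, 2.96]. Speed limits (rad/s): [2.39, 2.39, 3.14, 3.14, 3.14, 3.14, 3.14].

INTERFACE

Orientations are given as a unit quaternion [w, x, y, z].
In Python, from station import bot, eyes, ticket gives the robot as it stands.
- The arm moves only by the shell command python3 -m crank 'ROWS' [FORCE]. ROWS is text: rows parted by semicolons, each of 7 numbers parted by spaces: the shift along the tool's x, y, z in units of 0.5 m (1.0 is 0.5 m), then the turn, a rotation vector about the tool's x, y, z in units of 180 degrees (1.0 is 180 degrees), then the closure, from 0 (fully open) to 1 (shut). A call has 1 to 20 rows; each row is the pose to reach, as a shift and turn from the pose commanded when the call began, along the tool's axes at that moment, turning the shorter way round; what a row does not reach only later rows make up. A row lasts 1/10 s, in which the tool goes at most 50 mm and 8.59 degrees, less where a joint would pass 70% of its speed; a pose out of reach is approached as far as the arm can. A call with a number of a shift or a turn outside -1 to 1 is refused whole. A call with a gripper value outside its range is refused whole. The fingers move at their own pace and stop on an object; FORCE is the grip in N (left out, the last holds). Time passes only in rows, so rows that repeat a pose let the fingers close. It gives the time, the measured TCP pose, the force, the opening and the grip force at its end, in the units of the state.
- bot.get_obs(): the state, without advancing time (a new reading comes with each control period).
- eyes.read_camera(name): name is "scene" or "side" or "wrist"; returns a dict with "image" (400x640x3 uint8, red, green, blue), "K" (3x3 intrinsics, pixels), "dist" ([k1, k2, p1, p2, k3] as OpenCV has them; the pictures are not rectified), "R" (3x3) and "t" (3): a world point X has camera coordinates R X + t. Camera axes: x right, y down, z forward; pixel columns grow to the right and rows downward; lengths in m; the calibration is good to about 2 mm. A picture is of the moment at which its call begins. There is no depth.
- ticket.hand_in(): hands the job in; it is judged then, once.
The state is a dict: "t": time; "q": joint angles; "joint_vel": joint speeds; "joint_torque": joint torques, N m; "eef_pos": TCP position; "tool_rot": TCP orientation; "contact_force": force on the tool from outside, world axes, zero at the start; "torque": the same for the moment, N m; "gripper_width": opening from 0.0 (shut) to 1.0 (fully open); "grasp_force": force on a finger pad.
Only numpy, scipy, OpenCV 4.12 (cv2) and the standard library are available. Lean on these libraries where they do the work, as an engineer would, in place of code of your own. Each camera call takes 0.05 s, during which the arm holds its last target. There are 200 camera calls.

TASK

Three identical closed tins stand on the desk and only the heaviest is still full of staples for the stapler: find it by feel. Working from the robot's left to its right, lift each tin a few centimetres clear of the desk for about a second to heft it, and stand it upright on the desk and let go before lifting the next (the last may stay in hand if it is the heaviest). Then hold up the heaviest one, upright and still with its bottom at least 12 cm above the desk, the other two standing on the desk, and finish while holding it; tip no tin over and leave the other things on the desk alone.

Things in the scene. Friction and masses are not known exactly. Their poses are not given: they have to be found in the camera images.
- tin_left_center (a point): the left one of three identical closed square steel tins (left = robot's left, +y), 54 x 54 mm, 72 mm high, plain flat sides; this point is its centre, 36 mm above its bottom; z up, x and y square to its sides. The tins stand over 120 mm apart. The heaviest weighs 0.53 to 0.66 kg, the others 0.15 to 0.34 kg; any of them may be the heaviest, its load is hidden inside
- tin_middle_center (a point): the middle one of three identical closed square steel tins (left = robot's left, +y), 54 x 54 mm, 72 mm high, plain flat sides; this point is its centre, 36 mm above its bottom; z up, x and y square to its sides. The tins stand over 120 mm apart. The heaviest weighs 0.53 to 0.66 kg, the others 0.15 to 0.34 kg; any of them may be the heaviest, its load is hidden inside
- tin_right_center (a point): the right one of three identical closed square steel tins (left = robot's left, +y), 54 x 54 mm, 72 mm high, plain flat sides; this point is its centre, 36 mm above its bottom; z up, x and y square to its sides. The tins stand over 120 mm apart. The heaviest weighs 0.53 to 0.66 kg, the others 0.15 to 0.34 kg; any of them may be the heaviest, its load is hidden inside
- pencil_cup: a terracotta pencil cup full of pens, 84 mm across at the rim, pens to about 170 mm high, standing to the right of the tins; a bystander; origin at the centre of its underside
- stapler: a silver aluminium stapler, 135 mm long along its y axis, 36 mm wide, 60 mm high, beyond the tins; a bystander; origin at the centre of its underside
- tape_dispenser: a heavy steel tape dispenser, 150 mm long along its y axis, 50 mm wide, 88 mm high, beyond the tins; a bystander; origin at the centre of its underside
- paperweight: a green glass paperweight, a round dome 78 mm across and 53 mm high, to the left of the tins; a bystander; origin at the centre of its underside
There are look-alikes about, which are no part of the job. What is shaped like the part that bears tin_left_center but yellow is not meant. Leave any black look-alike of the part that bears tin_middle_center alone.

How it is judged:
On the way, in this order (a step that is already met when the one before it is completed fails the run):
1. the left tin is lifted clear of the desk in the gripper while the other two stand on the desk (height (world z) of tin_left_center above 0.056 m and contact force between the fingers and tin_left above 1 N and height (world z) of each of tin_middle_center, tin_right_center below 0.041 m and angle between each of tin_middle_center, tin_right_center's own z axis and vertical below 0.1 rad and contact force between the fingers and tin_middle below 0.1 N and contact force between the fingers and tin_right below 0.1 N), for 0.3 s.
2. the middle tin is lifted clear of the desk in the gripper while the other two stand on the desk (height (world z) of tin_middle_center above 0.056 m and contact force between the fingers and tin_middle above 1 N and height (world z) of each of tin_left_center, tin_right_center below 0.041 m and angle between each of tin_left_center, tin_right_center's own z axis and vertical below 0.1 rad and contact force between the fingers and tin_left below 0.1 N and contact force between the fingers and tin_right below 0.1 N), for 0.3 s.
3. the right tin is lifted clear of the desk in the gripper while the other two stand on the desk (height (world z) of tin_right_center above 0.056 m and contact force between the fingers and tin_right above 1 N and height (world z) of each of tin_left_center, tin_middle_center below 0.041 m and angle between each of tin_left_center, tin_middle_center's own z axis and vertical below 0.1 rad and contact force between the fingers and tin_left below 0.1 N and contact force between the fingers and tin_middle below 0.1 N), for 0.3 s.
At the end, for the whole second after the job is handed in: the heaviest tin is in the gripper, its centre more than 150 mm above the desk (bottom 114 mm), within 0.3 rad of upright, slower than 0.03 m/s; the other two tins stand upright on the desk, untouched by the fingers (((height (world z) of tin_left_center above 0.15 m and contact force between the fingers and tin_left above 1 N and contact force between tin_left_c0 and anything else above 3.4 N and angle between tin_left_center's own z axis and vertical below 0.3 rad and linear speed of tin_left below 0.03 m/s and height (world z) of each of tin_middle_center, tin_right_center below 0.041 m and angle between each of tin_middle_center, tin_right_center's own z axis and vertical below 0.1 rad and contact force between the fingers and tin_middle below 0.1 N and contact force between the fingers and tin_right below 0.1 N) or (height (world z) of tin_middle_center above 0.15 m and contact force between the fingers and tin_middle above 1 N and contact force between tin_middle_c0 and anything else above 3.4 N and angle between tin_middle_center's own z axis and vertical below 0.3 rad and linear speed of tin_middle below 0.03 m/s and height (world z) of each of tin_left_center, tin_right_center below 0.041 m and angle between each of tin_left_center, tin_right_center's own z axis and vertical below 0.1 rad and contact force between the fingers and tin_left below 0.1 N and contact force between the fingers and tin_right below 0.1 N) or (height (world z) of tin_right_center above 0.15 m and contact force between the fingers and tin_right above 1 N and contact force between tin_right_c0 and anything else above 3.4 N and angle between tin_right_center's own z axis and vertical below 0.3 rad and linear speed of tin_right below 0.03 m/s and height (world z) of each of tin_left_center, tin_middle_center below 0.041 m and angle between each of tin_left_center, tin_middle_center's own z axis and vertical below 0.1 rad and contact force between the fingers and tin_left below 0.1 N and contact force between the fingers and tin_middle below 0.1 N))); the arm keeps its last pose, push and grip.
It fails at once if a tin is tipped over (angle between any of tin_left_center, tin_middle_center, tin_right_center's own z axis and vertical above 0.7 rad).
It fails at once if the pencil cup is shoved more than 3 cm or tipped over (distance of pencil_cup from where it was at the start of the episode above 0.03 m or angle between pencil_cup's own z axis and vertical above 0.5 rad).
It fails at once if the stapler is shoved more than 3 cm or tipped over (distance of stapler from where it was at the start of the episode above 0.03 m or angle between stapler's own z axis and vertical above 0.5 rad).
It fails at once if the tape dispenser is shoved more than 3 cm or tipped over (distance of tape_dispenser from where it was at the start of the episode above 0.03 m or angle between tape_dispenser's own z axis and vertical above 0.5 rad).
It fails at once if the paperweight is shoved more than 3 cm or tipped over (distance of paperweight from where it was at the start of the episode above 0.03 m or angle between paperweight's own z axis and vertical above 0.5 rad).
It also fails if it takes over 67 s, if anything falls off the work surface, if the arm or the gripper's body presses on something with over 40 N, if the wrist force passes 120 N, or if a joint passes its speed limit or range.

## Working session

There is one attempt and no reset: what is moved stays moved. The work goes in short steps, Python scripts to look and compute and a shell command to move; the robot and the scene stay as the last step left them, time stands still between calls to the robot, and variables do not carry over. Pictures are saved under pics/ and viewed, at most 10 in all, crops included, and the job is handed in when it is done.

```bash
mkdir -p pics
python3 - <<'E'
from station import bot,eyes
import cv2
for n in("scene","side"):
    c=eyes.read_camera(n); cv2.imwrite(f"pics/{n}0.png",c["image"][:,:,::-1]); print(n,c["K"],c["dist"],c["R"],c["t"])
o=bot.get_obs(); print(o)
E
```

```text
scene [[457.80780772   0.         319.29494224]
 [  0.         457.80780772 190.97568541]
 [  0.           0.           1.        ]] [0.04274135 0.         0.         0.         0.        ] [[-0.63536325  0.77209562 -0.01348673]
 [ 0.52335983  0.41770327 -0.74271022]
 [-0.56780986 -0.47894919 -0.66947714]] [ 0.36911687 -0.28126696  1.8333137 ]
side [[489.26830442   0.         316.81293473]
 [  0.         489.26830442 200.05677342]
 [  0.           0.           1.        ]] [-0.13217674  0.          0.          0.          0.        ] [[ 0.87756474 -0.4791259  -0.01784663]
 [-0.32552284 -0.56807145 -0.75586355]
 [ 0.35201564  0.66912868 -0.6544859 ]] [-0.48009247  0.23480483  1.38597648]
{'t': 0.1, 'q': array([-0.10812379,  0.47775158,  0.02234485,  1.556331  , -0.01150583,
        1.10930185, -0.08309562]), 'joint_vel': array([-0.00025899, -0.00113456, -0.00090561, -0.00331013, -0.00059436,
        0.00047156,  0.00288175]), 'joint_torque': array([ 5.69385389e-03, -5.97765398e+01,  1.61440808e+00, -2.81952703e+01,
        1.29656185e-02,  5.02699884e-03, -1.13572563e-05]), 'eef_pos': array([6.74473719e-01, 6.02857386e-06, 2.30409198e-01]), 'tool_rot': array([-5.45090989e-04,  7.07091029e-01,  7.07122044e-01, -6.28314489e-04]), 'contact_force': array([ 0.2213286 ,  0.12593263, -0.35431796]), 'torque': array([-0.017096  , -0.016261  , -0.04416162]), 'grasp_force': 0.0, 'gripper_width': 0.9992789398683236}
```

View pics/scene0.png

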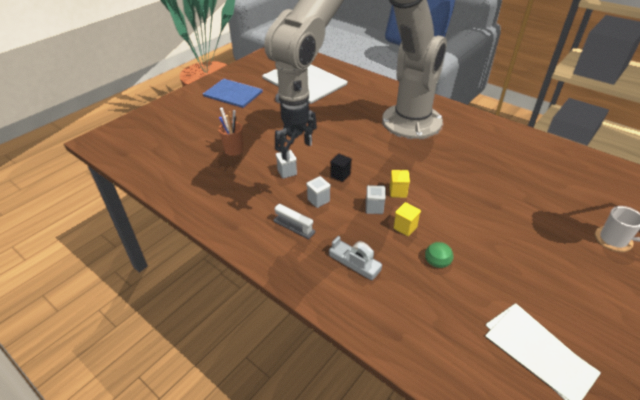

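View pics/side0.png

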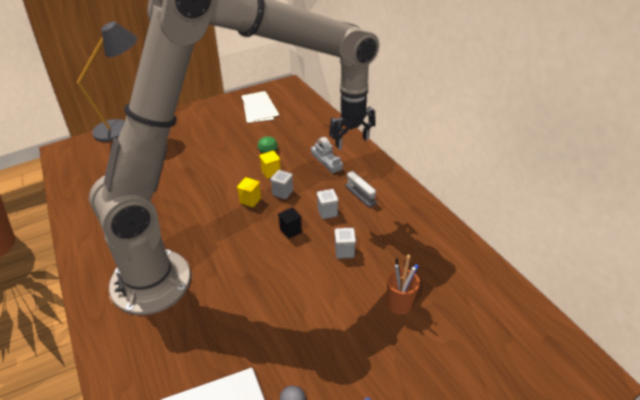

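The scene view shows three silver tins at about (287,164), (318,192) and (375,200). The look-alikes are one black (341,167) and two yellow (400,183), (407,219). In the side view the silver ones are at (345,243), (327,204) and (282,185), the black at (290,223), and the yellow at (249,192), (270,164). I choose the three silver ones and check them in a close crop.

Run:
```python
import cv2,numpy as np
a=cv2.imread("pics/scene0.png")[140:250,265:425]; b=cv2.imread("pics/side0.png")[145:265,225:385]
f=lambda i:cv2.resize(i,None,fx=5,fy=5,interpolation=cv2.INTER_CUBIC)
def grid(i,x0,y0):
    i=f(i)
    for x in range(-(-x0//20)*20,x0+160,20): cv2.line(i,((x-x0)*5,0),((x-x0)*5,8),(0,255,0),1);cv2.putText(i,str(x),((x-x0)*5,20),0,.4,(0,255,0))
    for y in range(-(-y0//20)*20,y0+i.shape[0]//5,20): cv2.line(i,(0,(y-y0)*5),(8,(y-y0)*5),(0,255,0),1);cv2.putText(i,str(y),(10,(y-y0)*5+4),0,.4,(0,255,0))
    return i
cv2.imwrite("pics/c1.png",grid(a,265,140));cv2.imwrite("pics/c2.png",grid(b,225,145))
```

```text
(no output)
```

View pics/c1.png

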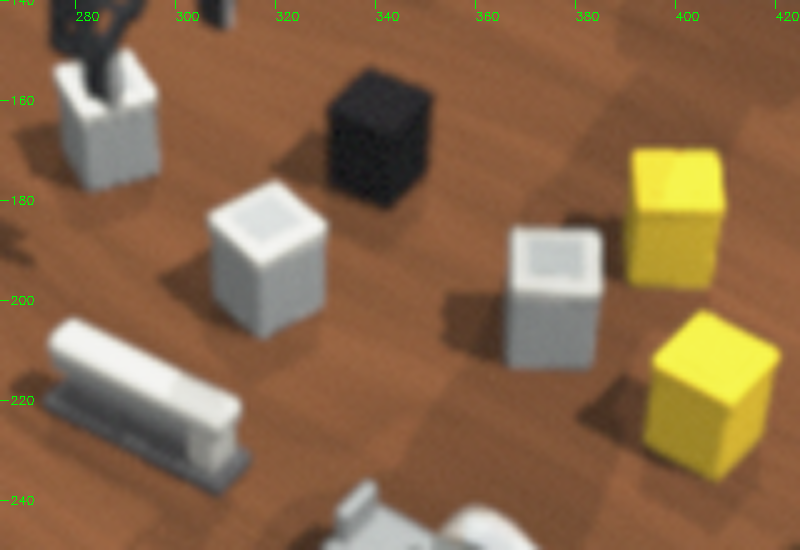

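View pics/c2.png

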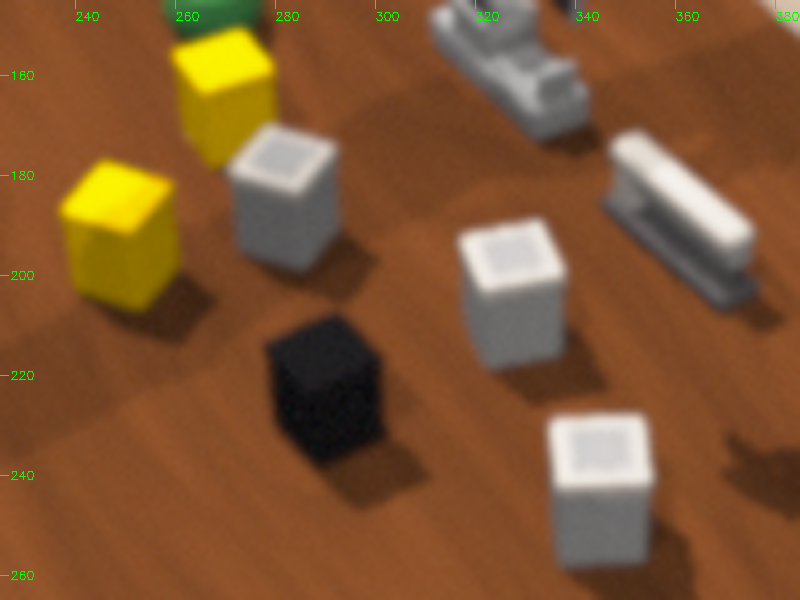

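```bash
cat > h.py <<'E'
import cv2,numpy as np
from station import eyes
def bp(px,c,z):
    u=cv2.undistortPoints(np.array(px,float).reshape(-1,1,2),c["K"],c["dist"]).reshape(-1,2)
    d=np.c_[u,np.ones(len(u))]@c["R"]; C=-c["R"].T@c["t"]
    return (C+d*((z-C[2])/d[:,2])[:,None])[:,:2]
def rect(P):
    e=np.roll(P,-1,0)-P; a=np.arctan2(e[:,1],e[:,0])
    return P.mean(0).round(4),np.linalg.norm(e,axis=1).round(3),np.degrees(np.angle(np.exp(4j*a).mean())/4).round(1)
E
python3 - <<'E'
from h import *
A=eyes.read_camera("scene");B=eyes.read_camera("side")
S={"left":[(512,230),(600,232),(602,292),(508,292)],"mid":[(272,183),(327,224),(262,263),(208,215)],"right":[(55,72),(128,50),(158,97),(85,115)]}
T={"left":[(270,125),(338,150),(292,193),(230,170)],"mid":[(541,220),(566,270),(484,290),(460,238)],"right":[(548,415),(645,413),(652,483),(556,488)],
"yA":[(108,160),(174,182),(134,230),(62,208)],"yB":[(238,30),(276,68),(208,93),(174,52)],"blk":[(338,317),(381,350),(322,378),(268,345)]}
for k,v in S.items(): print("scene",k,*rect(bp(np.array(v)/5+[265,140],A,.072)))
for k,v in T.items(): print("side",k,*rect(bp(np.array(v)/5+[225,145],B,.072)))
for n,p in (("stapler",[(45,402),(220,492),(248,462)]),): print(n,bp(np.array(p)/5+[265,140],A,0.0).round(3))
E
```

```text
scene left [0.5108 0.1705] [0.055 0.055 0.057 0.057] 35.6
scene mid [0.5927 0.0074] [0.053 0.054 0.057 0.051] -11.6
scene right [ 0.5513 -0.168 ] [0.054 0.057 0.051 0.053] -26.3
side left [0.5044 0.1645] [0.055 0.053 0.049 0.054] 31.3
side mid [0.5892 0.0035] [0.052 0.055 0.053 0.055] -11.2
side right [ 0.5471 -0.1733] [0.057 0.057 0.055 0.06 ] -26.8
side yA [0.3952 0.1842] [0.053 0.053 0.055 0.056] 35.5
side yB [0.517  0.2866] [0.056 0.053 0.057 0.051] 2.4
side blk [ 0.4483 -0.0164] [0.041 0.042 0.045 0.049] 10.3
stapler [[ 0.749 -0.045]
 [ 0.738  0.089]
 [ 0.709  0.087]]
```

```bash
python3 -m crank '.335 -.334 .06 0 0 -.183 0;.335 -.334 .06 0 0 -.183 0;.335 -.334 .06 0 0 -.183 0;.335 -.334 .06 0 0 -.183 0;.335 -.334 .06 0 0 -.183 0;.335 -.334 .06 0 0 -.183 0;.335 -.334 .06 0 0 -.183 0;.335 -.334 .06 0 0 -.183 0;.335 -.334 .06 0 0 -.183 0;.335 -.334 .06 0 0 -.183 0' 60
python3 - <<'E'
from h import *
from station import bot
c=eyes.read_camera("wrist");cv2.imwrite("pics/w1.png",c["image"][:,:,::-1]);o=bot.get_obs();print(o["eef_pos"],o["tool_rot"],c["t"],c["R"])
import pickle;pickle.dump(c,open("w1.pkl","wb"))
E
```

```text
t: 1.2
eef_pos: [0.5088, 0.1665, 0.2013]
tool_rot: [0.0, 0.479, 0.878, -0.0]
contact_force: [0.1, 0.2, -0.5]
gripper_width: 1.0
grasp_force: 0.0
[0.50863086 0.16670777 0.20126477] [ 8.53680092e-05  4.78385717e-01  8.78149815e-01 -2.58798668e-05] [-0.51850578 -0.15709691  0.31356628] [[ 8.40136649e-01  5.42374682e-01 -3.40472956e-04]
 [ 5.23682501e-01 -8.11018818e-01  2.60777903e-01]
 [ 1.41163202e-01 -2.19267373e-01 -9.65398762e-01]]
```

View pics/w1.png

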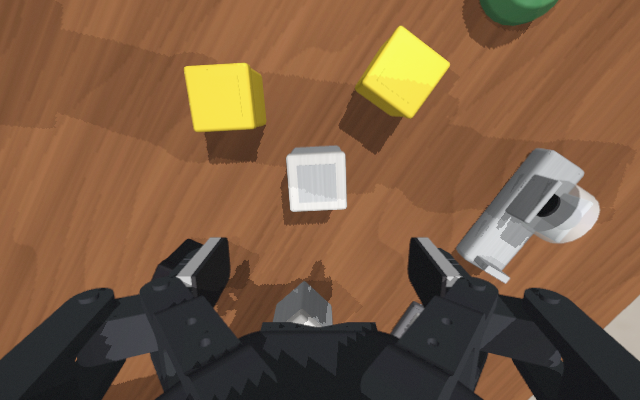

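The wrist view shows the left silver tin, its top corners at (287,154), (345,152), (346,209) and (292,211). The yellow ones are at (220,97) and (405,70), clear of the fingers.

```bash
cat >> h.py <<'E'
from scipy.spatial.transform import Rotation as Rt
def go(px,z=.072):
    from station import bot
    import pickle
    c=pickle.load(open("w1.pkl","rb"));o=bot.get_obs();P=bp(px,c,z);m,s,a=rect(P);print(m,s,a)
    q=o["tool_rot"];R=Rt.from_quat([q[1],q[2],q[3],q[0]]).as_matrix()
    yaw=np.degrees(np.arctan2(R[1,1],R[0,1]));d=np.r_[m,o["eef_pos"][2]]-o["eef_pos"]
    print("yaw",yaw,"turn units",-(((a-yaw+45)%90)-45)/180,"shift units",(R.T@d/.5).round(4))
E
python3 -c "
from h import *
go([(287,154),(345,152),(346,209),(292,211)])"
```

```text
[0.5072 0.1685] [0.053 0.055 0.052 0.055] 35.3
yaw 32.83995270943288 turn units -0.013666929392039546 shift units [ 0.0046 -0.0005 -0.    ]
```

```bash
python3 -m crank '.004 0 .06 0 0 -.01 0;.004 0 .12 0 0 -.01 0;.004 0 .18 0 0 -.01 0;.004 0 .24 0 0 -.01 0;.004 0 .29 0 0 -.01 0;.004 0 .33 0 0 -.01 0;.004 0 .35 0 0 -.01 0;.004 0 .358 0 0 -.01 0;.004 0 .358 0 0 -.01 .5;.004 0 .358 0 0 -.01 1;.004 0 .358 0 0 -.01 1;.004 0 .358 0 0 -.01 1;.004 0 .358 0 0 -.01 1;.004 0 .358 0 0 -.01 1;.004 0 .358 0 0 -.01 1' 60
```

```text
t: 2.75
eef_pos: [0.5078, 0.1695, 0.0234]
tool_rot: [0.001, 0.464, 0.886, 0.001]
contact_force: [-0.5, 0.0, 5.9]
gripper_width: 0.626
grasp_force: 63.9
```

```bash
python3 -m crank '0 0 -.02 0 0 0 1;0 0 -.04 0 0 0 1;0 0 -.06 0 0 0 1;0 0 -.08 0 0 0 1;0 0 -.09 0 0 0 1;0 0 -.09 0 0 0 1;0 0 -.09 0 0 0 1;0 0 -.09 0 0 0 1;0 0 -.09 0 0 0 1;0 0 -.09 0 0 0 1;0 0 -.09 0 0 0 1;0 0 -.09 0 0 0 1;0 0 -.09 0 0 0 1;0 0 -.09 0 0 0 1;0 0 -.09 0 0 0 1;0 0 -.09 0 0 0 1'; python3 -c "
from station import bot;o=bot.get_obs();print(o['contact_force'],o['torque'],o['joint_torque'],o['eef_pos'])"
```

```text
t: 4.35
eef_pos: [0.5069, 0.1692, 0.0673]
tool_rot: [0.0, 0.464, 0.886, 0.0]
contact_force: [0.1, 0.3, -1.4]
gripper_width: 0.624
grasp_force: 63.3
[ 0.14474636  0.2788975  -1.4162269 ] [0.04863022 0.05544281 0.04510959] [-1.09607987e-03 -5.14685404e+01 -9.29272156e-01 -1.97029173e+01
  1.06010208e-02  9.90355475e-04  1.22029245e-06] [0.50694643 0.16919832 0.06733661]
```

Run:
```python
from h import *
from station import bot
for i in range(6):
    c=eyes.read_camera("side"); print(bot.get_obs()["contact_force"].round(2))
cv2.imwrite("pics/s1.png",cv2.resize(c["image"][100:265,200:400,::-1],None,fx=3,fy=3))
```

```text
[-0.74 -0.72 -1.33]
[ 0.78  0.26 -1.31]
[ 0.68  1.43 -1.56]
[-0.69 -0.57 -1.73]
[ 0.65  0.21 -1.48]
[ 0.55  0.42 -1.38]
```

View pics/s1.png

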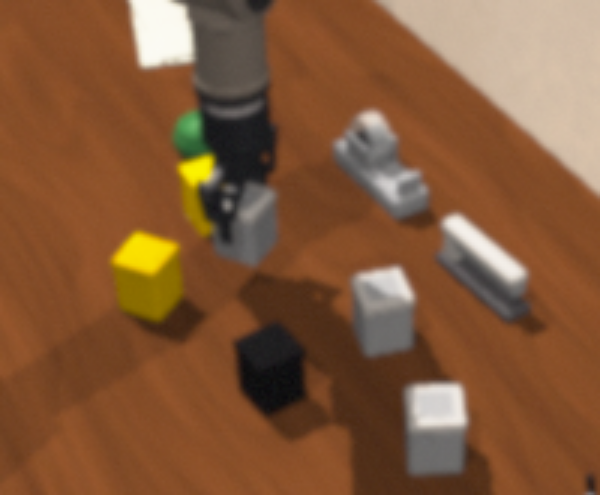

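The side crop shows the left tin held upright and clear of the desk at about (250,225). The reading of about 1.5 N makes it a light one, so I put it back.

```bash
python3 -m crank '0 0 .02 0 0 0 1;0 0 .04 0 0 0 1;0 0 .06 0 0 0 1;0 0 .075 0 0 0 1;0 0 .084 0 0 0 1;0 0 .089 0 0 0 1;0 0 .089 0 0 0 1;0 0 .089 0 0 0 .8;0 0 .089 0 0 0 .4;0 0 .089 0 0 0 0;0 0 .089 0 0 0 0;0 0 .089 0 0 0 0;0 0 .089 0 0 0 0;0 0 .089 0 0 0 0'; python3 -m crank '0 0 -.03 0 0 0 0;0 0 -.08 0 0 0 0;0 0 -.16 0 0 0 0;0 0 -.25 0 0 0 0;0 0 -.34 0 0 0 0;0 0 -.36 0 0 0 0;0 0 -.36 0 0 0 0'
python3 - <<'E'
from h import *
from station import bot
o=bot.get_obs();q=o["tool_rot"];R=Rt.from_quat([q[1],q[2],q[3],q[0]]).as_matrix()
for m in ((.591,.0055),(.549,-.1705)): print((R.T@(np.r_[m,.201]-o["eef_pos"])/.5).round(3),np.degrees(np.arctan2(R[1,1],R[0,1])))
E
```

```text
t: 6.05
eef_pos: [0.507, 0.1692, 0.0227]
tool_rot: [0.0, 0.464, 0.886, 0.0]
contact_force: [0.3, -0.3, -0.2]
gripper_width: 0.999
grasp_force: 0.0
t: 6.75
eef_pos: [0.5081, 0.1696, 0.2047]
tool_rot: [0.001, 0.464, 0.886, 0.002]
contact_force: [-0.8, -0.6, -0.7]
gripper_width: 1.004
grasp_force: 0.0
[-0.364 -0.051  0.008] 34.72293165151476
[-0.606 -0.32   0.007] 34.72293165151476
```

```bash
python3 -m crank '-.364 -.051 .008 0 0 .256 0;-.364 -.051 .008 0 0 .256 0;-.364 -.051 .008 0 0 .256 0;-.364 -.051 .008 0 0 .256 0;-.364 -.051 .008 0 0 .256 0;-.364 -.051 .008 0 0 .256 0;-.364 -.051 .008 0 0 .256 0;-.364 -.051 .008 0 0 .256 0;-.364 -.051 .008 0 0 .256 0;-.364 -.051 .008 0 0 .256 0'
python3 - <<'E'
from h import *
c=eyes.read_camera("wrist");cv2.imwrite("pics/w2.png",c["image"][:,:,::-1])
import pickle;pickle.dump(c,open("w1.pkl","wb"))
E
```

```text
t: 7.75
eef_pos: [0.5895, 0.0053, 0.1984]
tool_rot: [-0.0, 0.773, 0.634, -0.0]
contact_force: [0.1, -0.8, -0.3]
gripper_width: 1.002
grasp_force: 0.0
```

View pics/w2.png

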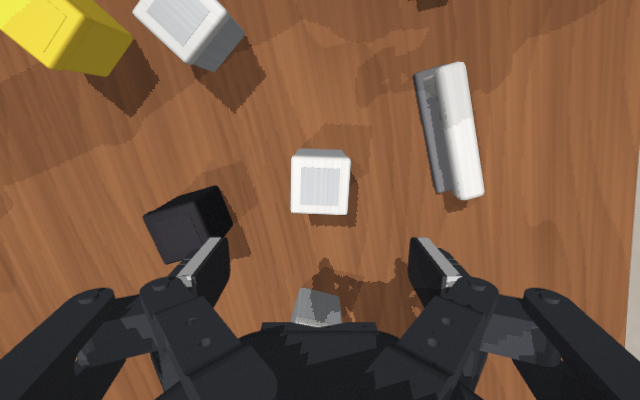

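The middle tin's top corners are at (293,155), (350,156), (349,214) and (292,212). The black one (188,225) and the stapler (450,130) are well outside the fingers.

```bash
python3 -c "
from h import *
go([(293,155),(350,156),(349,214),(292,212)])"
```

```text
[0.5922 0.0057] [0.052 0.055 0.054 0.054] -12.5
yaw -11.289620568587074 turn units 0.0067243301745162475 shift units [ 0.0019  0.005  -0.    ]
```

```bash
python3 -m crank '.002 .005 .06 0 0 .006 0;.002 .005 .12 0 0 .006 0;.002 .005 .18 0 0 .006 0;.002 .005 .24 0 0 .006 0;.002 .005 .29 0 0 .006 0;.002 .005 .33 0 0 .006 0;.002 .005 .345 0 0 .006 0;.002 .005 .352 0 0 .006 0;.002 .005 .352 0 0 .006 .5;.002 .005 .352 0 0 .006 1;.002 .005 .352 0 0 .006 1;.002 .005 .352 0 0 .006 1;.002 .005 .352 0 0 .006 1;.002 .005 .352 0 0 .006 1;.002 .005 .352 0 0 .006 1' 60 && python3 -m crank '0 0 -.02 0 0 0 1;0 0 -.04 0 0 0 1;0 0 -.06 0 0 0 1;0 0 -.08 0 0 0 1;0 0 -.09 0 0 0 1;0 0 -.09 0 0 0 1;0 0 -.09 0 0 0 1;0 0 -.09 0 0 0 1;0 0 -.09 0 0 0 1;0 0 -.09 0 0 0 1;0 0 -.09 0 0 0 1;0 0 -.09 0 0 0 1;0 0 -.09 0 0 0 1;0 0 -.09 0 0 0 1;0 0 -.09 0 0 0 1;0 0 -.09 0 0 0 1'
python3 - <<'E'
from h import *
from station import bot
for i in range(4):
    c=eyes.read_camera("side"); print(bot.get_obs()["contact_force"].round(2))
E
```

```text
t: 9.3
eef_pos: [0.5932, 0.0057, 0.0241]
tool_rot: [0.001, 0.779, 0.626, 0.001]
contact_force: [-1.4, 0.7, 7.0]
gripper_width: 0.625
grasp_force: 64.3
t: 10.9
eef_pos: [0.5924, 0.0056, 0.0679]
tool_rot: [0.0, 0.779, 0.626, 0.0]
contact_force: [-0.7, -0.1, -2.7]
gripper_width: 0.629
grasp_force: 63.5
[-0.5   0.89 -2.25]
[-0.08  0.35 -2.28]
[-0.67 -0.53 -2.82]
[-0.05  0.51 -1.96]
```

About 2.4 N, so this one is light too. I put it back and go to the right tin.

```bash
python3 -m crank '0 0 .02 0 0 0 1;0 0 .04 0 0 0 1;0 0 .06 0 0 0 1;0 0 .075 0 0 0 1;0 0 .084 0 0 0 1;0 0 .089 0 0 0 1;0 0 .089 0 0 0 1;0 0 .089 0 0 0 .8;0 0 .089 0 0 0 .4;0 0 .089 0 0 0 0;0 0 .089 0 0 0 0;0 0 .089 0 0 0 0;0 0 .089 0 0 0 0;0 0 .089 0 0 0 0'; python3 -m crank '0 0 -.03 0 0 0 0;0 0 -.08 0 0 0 0;0 0 -.16 0 0 0 0;0 0 -.25 0 0 0 0;0 0 -.34 0 0 0 0;0 0 -.36 0 0 0 0;0 0 -.36 0 0 0 0'
python3 - <<'E'
from h import *
from station import bot
o=bot.get_obs();q=o["tool_rot"];R=Rt.from_quat([q[1],q[2],q[3],q[0]]).as_matrix()
for m in ((.549,-.1705),): print((R.T@(np.r_[m,.201]-o["eef_pos"])/.5).round(3),np.degrees(np.arctan2(R[1,1],R[0,1])))
E
```

```text
t: 12.5
eef_pos: [0.5924, 0.0056, 0.0232]
tool_rot: [0.0, 0.779, 0.626, 0.0]
contact_force: [-0.8, -0.6, 0.5]
gripper_width: 0.995
grasp_force: 0.0
t: 13.2
eef_pos: [0.5938, 0.0056, 0.2066]
tool_rot: [0.002, 0.779, 0.626, 0.002]
contact_force: [1.3, -0.2, -0.7]
gripper_width: 0.994
grasp_force: 0.0
[-0.363 -0.012  0.01 ] -12.430386799168245
```

```bash
python3 -m crank '-.363 -.012 .01 0 0 .079 0;-.363 -.012 .01 0 0 .079 0;-.363 -.012 .01 0 0 .079 0;-.363 -.012 .01 0 0 .079 0;-.363 -.012 .01 0 0 .079 0;-.363 -.012 .01 0 0 .079 0;-.363 -.012 .01 0 0 .079 0;-.363 -.012 .01 0 0 .079 0;-.363 -.012 .01 0 0 .079 0'
python3 - <<'E'
from h import *
c=eyes.read_camera("wrist");cv2.imwrite("pics/w3.png",c["image"][:,:,::-1])
import pickle;pickle.dump(c,open("w1.pkl","wb"))
E
```

```text
t: 14.1
eef_pos: [0.5478, -0.169, 0.1981]
tool_rot: [-0.0, 0.85, 0.526, -0.0]
contact_force: [-1.0, -1.1, 0.7]
gripper_width: 1.001
grasp_force: 0.0
```

View pics/w3.png

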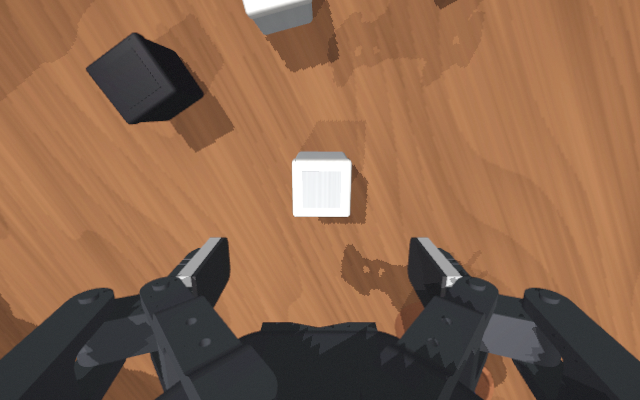

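The right tin's top corners are at (293,159), (351,159), (350,216) and (293,216). A terracotta bit of the cup shows at (490,385), so I check the cup's distance before descending.

```bash
python3 -c "
from h import *
go([(293,159),(351,159),(350,216),(293,216)])
print(bp([(232,153)],eyes.read_camera('scene'),0),bp([(402,308)],eyes.read_camera('side'),0),bp([(404,281)],eyes.read_camera('side'),.1))"
```

```text
[ 0.5497 -0.1721] [0.053 0.055 0.054 0.055] -26.6
yaw -26.539553556373537 turn units 0.0003358135757025593 shift units [-0.0033  0.0061 -0.    ]
[[ 0.59400378 -0.40598211]] [[ 0.57492265 -0.4273743 ]] [[ 0.57693858 -0.41590018]]
```

```bash
python3 -m crank '-.003 .006 .06 0 0 0 0;-.003 .006 .12 0 0 0 0;-.003 .006 .18 0 0 0 0;-.003 .006 .24 0 0 0 0;-.003 .006 .29 0 0 0 0;-.003 .006 .33 0 0 0 0;-.003 .006 .345 0 0 0 0;-.003 .006 .352 0 0 0 0;-.003 .006 .352 0 0 0 .5;-.003 .006 .352 0 0 0 1;-.003 .006 .352 0 0 0 1;-.003 .006 .352 0 0 0 1;-.003 .006 .352 0 0 0 1;-.003 .006 .352 0 0 0 1;-.003 .006 .352 0 0 0 1' 60 && python3 -m crank '0 0 -.02 0 0 0 1;0 0 -.04 0 0 0 1;0 0 -.06 0 0 0 1;0 0 -.08 0 0 0 1;0 0 -.09 0 0 0 1;0 0 -.09 0 0 0 1;0 0 -.09 0 0 0 1;0 0 -.09 0 0 0 1;0 0 -.09 0 0 0 1;0 0 -.09 0 0 0 1;0 0 -.09 0 0 0 1;0 0 -.09 0 0 0 1;0 0 -.09 0 0 0 1;0 0 -.09 0 0 0 1;0 0 -.09 0 0 0 1;0 0 -.09 0 0 0 1'
python3 - <<'E'
from h import *
from station import bot
for i in range(4):
    c=eyes.read_camera("side"); print(bot.get_obs()["contact_force"].round(2))
E
```

```text
t: 15.8
eef_pos: [0.55, -0.1731, 0.0235]
tool_rot: [0.0, 0.851, 0.525, 0.001]
contact_force: [-1.7, 0.7, 6.2]
gripper_width: 0.628
grasp_force: 65.7
t: 17.4
eef_pos: [0.5495, -0.1731, 0.0673]
tool_rot: [0.0, 0.851, 0.525, 0.0]
contact_force: [-0.9, -0.1, -5.4]
gripper_width: 0.622
grasp_force: 64.8
[-0.92  0.23 -5.47]
[ 0.3  -0.45 -6.01]
[ 0.13 -0.23 -6.1 ]
[ 0.03 -0.33 -5.49]
```

About 5.7 N (0.58 kg), so the right tin is the heaviest. I raise it another 13 cm and hold.

```bash
python3 -m crank '0 0 -.03 0 0 0 1;0 0 -.07 0 0 0 1;0 0 -.11 0 0 0 1;0 0 -.15 0 0 0 1;0 0 -.19 0 0 0 1;0 0 -.23 0 0 0 1;0 0 -.25 0 0 0 1;0 0 -.26 0 0 0 1;0 0 -.26 0 0 0 1;0 0 -.26 0 0 0 1;0 0 -.26 0 0 0 1;0 0 -.26 0 0 0 1;0 0 -.26 0 0 0 1;0 0 -.26 0 0 0 1;0 0 -.26 0 0 0 1;0 0 -.26 0 0 0 1;0 0 -.26 0 0 0 1;0 0 -.26 0 0 0 1'
python3 - <<'E'
from h import *
from station import bot
c=eyes.read_camera("side");print(bot.get_obs()["contact_force"].round(2))
cv2.imwrite("pics/s2.png",c["image"][:,:,::-1])
E
```

```text
t: 19.4
eef_pos: [0.5494, -0.1731, 0.1973]
tool_rot: [0.0, 0.851, 0.525, 0.0]
contact_force: [-0.6, -0.5, -5.6]
gripper_width: 0.623
grasp_force: 65.3
[ 0.03  0.57 -6.32]
```

View pics/s2.png

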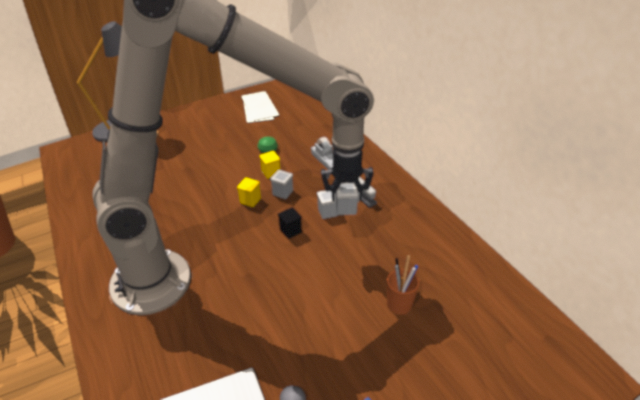

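The right tin is held upright at (346,198). The other two stand on the desk at (282,185) and (326,204), and the bystanders have not moved.

```bash
python3 -c "
from station import ticket;print(ticket.hand_in())"
```

```text
the job is handed in; nothing more can be done
None
```

The right tin is the heaviest (about 0.58 kg, against about 0.15 kg for the left and 0.24 kg for the middle). I handed the job in while holding it upright, its bottom about 17 cm above the desk and the other two tins standing; no verdict came back.

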